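# Turn a circuit board over in its test stand and hold the probe lever down

### The job

With the probe lever left up, swing the crank of the board's turnover frame all the way over to its other stop, so that the contact pads of the circuit board face up and the components down. Then press the spring-raised lever down by its palm pad until its arm is level, no further, and keep it pressed there: finish while still holding it level, because it springs up when let go. Leave the multimeter, the hex key set and the side cutters where they lie.

Things in the scene. Friction and masses are not known exactly. Their poses are not given: they have to be found in the camera images.
- stand: Fixed board test stand. Origin on the desk, straight below the board's centre; z up, x from the lever's palm pad to the column, y to the crank end. Base plate x -90..150, y -90..110, top 12 mm up; posts at x 0, y +-64, 73 high; column x 86..130, y +-25, 128 high (mm). Axis of the turnover frame: along y at x 0, 60 mm up. Lever pivot: along y at x 100, 110 mm up.
- frame (a joint): Angle of the turnover frame (64 x 100 x 9 mm, circuit board clamped in it), stops at 0 and 3.14 rad. 0: components up, crank pin at the stand's x = -40 mm, 60 mm high; 1.57: pin above the axis, 100 mm high; 3.14: contact pads up, pin at x = +40 mm, 60 mm high. Friction keeps it where it is left (about 2 N at the pin to turn it). Starts between 0 and 0.35.
- crank_pin (a point): Point to grip on the centre line of the crank pin: black round pin of 14 mm diameter, parallel to the stand's y, 40 mm off the frame's axis, free from y = 84 to 140 mm; this point is at y = 115 mm. The pin turns with the frame, so it rolls between fingers that pinch it across x.
- lever (a joint): Angle of the hand lever: 0 at rest, raised 0.36 rad above level; grows as it is pressed; 0.36 = arm level; stop at 0.56. A spring lifts it: at the palm pad about 3 N to start, about 8 N at level. Its arm, 12 mm thick, runs from the pivot toward the stand's -x at y = 0, over the board, and carries the probe head, whose pins meet the contact pads when level.
- lever_pad (a point): Centre of the upper face of the lever's palm pad (black, 50 mm along the arm, 36 mm across): 220 mm from the pivot along the arm, 8 mm above the arm's centre line. Level: at the stand's x = -120 mm, y = 0, 118 mm above the desk; at rest about 195 mm above it.
- multimeter: Yellow-grey multimeter, 160 x 83 x 47 mm, lying on the desk beside the stand, origin at the centre of its underside. Bystander.
- hex_key_set: Folding hex key set, 28 x 95 x 25 mm, lying on the desk beside the stand, origin at the centre of its underside. Bystander.
- side_cutters: Side cutters, 156 x 50 x 15 mm, lying on the desk beside the stand, origin at the centre of their underside. Bystander.

How it is judged (in metres and radians):
On the way, in this order (a step that is already met when the one before it is completed fails the run):
1. the frame is turned fully over while the lever is up (value of joint frame above 3 rad and value of joint lever below 0.1 rad), for 0.2 s.
2. the lever is pressed level by the robot (value of joint lever between 0.32 and 0.4 rad and contact force between any of the fingers, the arm and lever above 2 N), for 0.5 s.
At the end, for the whole second after the job is handed in: The frame is fully over (joint over 3.0 rad of 3.14), the lever is within 0.04 rad of level (joint 0.32 to 0.40) and at rest, and the robot presses on it with more than 2 N, through the last second (all of step 2 and value of joint frame above 3 rad and velocity of joint lever between -0.05 and 0.05 rad/s); the arm keeps its last pose, push and grip.
It fails at once if the lever is pushed well past level (joint over 0.46) (value of joint lever above 0.46 rad).
It fails at once if the lever is pressed (joint over 0.15) while the frame is not fully over (value of joint lever above 0.15 rad and value of joint frame below 2.9 rad).
It fails at once if a bystander is moved by more than 20 mm (distance of any of multimeter, hex_key_set, side_cutters from where it was at the start of the episode above 0.02 m).
It also fails if it takes over 59 s, if anything falls off the work surface, if the arm or the gripper's body presses on something with over 40 N, if the wrist force passes 120 N, or if a joint passes its speed limit or range.

### The arm

A 7-joint arm with a two-finger parallel gripper is mounted at the origin on a cart in front of the work surface, level with it; the furniture and walls round the work are solid. World frame = base frame: x ahead of the robot, y to its left, z up, the work surface at z = 0. Lengths are in mm, angles in rad, forces in N, time in s.
With the tool pointing down it reaches from about 400 to 875 mm from the base axis. Payload 19.3 kg.
Tool frame: the origin (TCP) lies at the very end of the fingers, on their centre line; the grasp point (between the pads) lies 19 mm behind it (grip_point_offset is the z of the grasp point in the tool frame, in mm); z points along the fingers, x is the direction in which the jaws open and shut, and the axes are right-handed (so a half turn about z gives the same grasp; the last joint's range is limited). The gripper opens to 85 mm and grips with 20 to 120 N. Pads are 22 mm wide; open, the fingers measure 114 mm over their backs; the gripper's body (76 mm by 85 mm) begins 54 mm behind the grasp point. The pads swing forward as they close: fully open they stand 13 mm farther back than shut.
Start: joints at [1.032, 0.521, -0.036, 1.599, 0.021, 1.021, -0.113], TCP at [282.357, -557.574, 231.291] pointing down, gripper open.
Joint ranges: [-2.91, 2.91], [-0.3, 2.13], [-1.5, 1.42], [0.17, 2.43], [-1.26, 4.41], [0.16, 1.93], [-2.52, 2.52]. Speed limits (rad/s): [1.89, 1.89, 2.39, 2.39, 3.01, 3.01, 3.01].

### API

Orientations are given as a 3x3 rotation matrix whose columns are the frame's x, y, z axes.
In Python, from workcell import movep, movel, goto_joints, open_gripper, clamp, wait, inverse_kinematics, read_state, camera, PlanningError, finish_job, grip_point_offset gives the robot as it stands. Calls block until the motion is done:
- movep(position, orientation): joint-space move of the TCP to a pose.
- movel(position, frame=None, max_speed=150, guard=None): straight line of the TCP; frame=None keeps the orientation; max_speed is the mean speed in mm/s. With guard (N) it stops when the force on the tool has changed by that much, and returns True; else False.
- goto_joints(angles): joint-space move.
- open_gripper() and clamp(): open the fingers fully, or close them until they stop; the grip force is fixed at half the most.
- wait(seconds).
- inverse_kinematics(position, orientation): joint angles nearest the present ones, or None.
- read_state(): the state.
- camera(name): name is "scene" or "top" or "wrist"; returns a dict with "image" (420x560x3 uint8, blue, green, red), "range_z" (420x560 float32, mm along the optical axis (not along the pixel's ray), 0 where there is no reading), "fx", "fy", "cx", "cy" (pixels), "cam_to_world" (4x4, takes a point from camera to world coordinates). Camera axes: x right, y up, looking along -z (the intrinsics and any distortion apply to the point x, -y, -z); pixel columns grow to the right and rows downward; lengths in mm; the calibration is good to about 2 mm. A picture is of the moment at which its call begins.
A pose or a line that the arm cannot do raises PlanningError and nothing moves.
- finish_job(): hands the job in, once; it reports no verdict.
The state is a dict: "time": time; "qpos": joint angles; "qvel": joint speeds; "joint_efforts": joint torques, N m; "eef_pos": TCP position; "tool_rot": TCP orientation; "ft_force": force on the tool from outside, world axes, zero at the start; "torque": the same for the moment, N m; "finger_gap": finger opening in mm.
Only numpy, scipy, OpenCV 4.12 (cv2) and the standard library are available. Lean on these libraries where they do the work, as an engineer would, in place of code of your own. Each camera call takes 0.05 s, during which the arm holds its last target.

## Working session

There is one attempt and no reset: what is moved stays moved. The work goes in short steps, each a Python script; the robot and the scene stay as the last script left them, time stands still between calls to the robot, and variables do not carry over. Pictures are saved under pics/ and viewed, and the job is handed in when it is done.

```bash
ls; mkdir -p pics
python3 - <<'E'
from workcell import *
import cv2,numpy as np
print(read_state())
print(grip_point_offset)
for n in ["scene","top","wrist"]:
    c=camera(n); cv2.imwrite(f"pics/{n}0.png",c["image"]); np.savez(f"{n}0.npz",**c)
    print(n,c["fx"],c["fy"],c["cx"],c["cy"],[k for k in c]); print(np.round(c["cam_to_world"],3))
E
```

```text
pics
{'time': 0.0, 'qpos': array([ 1.03180686,  0.52201614, -0.03631005,  1.59997127,  0.02119833,
        1.02112439, -0.11280555]), 'qvel': array([ 4.48430564e-05,  4.05755716e-04, -7.40665080e-05,  1.06128525e-03,
       -3.14365424e-04,  6.17906222e-05, -2.83644393e-04]), 'joint_efforts': array([ 2.33920626e-03, -9.27095532e+01,  1.98043540e+00, -3.69914460e+01,
        1.79577334e-02,  8.29800905e-03,  2.65276270e-05]), 'eef_pos': array([ 282.18956108, -557.30017693,  230.73776651]), 'tool_rot': array([[ 4.51777699e-01, -8.92130351e-01, -5.89721881e-04],
       [-8.92129829e-01, -4.51778075e-01,  9.68871217e-04],
       [-1.13078284e-03,  8.83940724e-05, -9.99999357e-01]]), 'ft_force': array([0.25583241, 1.00178472, 0.05915794]), 'torque': array([ 0.02633726, -0.01697693,  0.00320426]), 'finger_gap': 85.43579838230376}
-18.700000000000003
scene 378.9142859176475 378.9142859176475 282.8503266200089 213.19470581688242 ['image', 'range_z', 'fx', 'fy', 'cx', 'cy', 'cam_to_world']
[[-8.01000e-01  4.27000e-01 -4.20000e-01  2.39045e+02]
 [-5.99000e-01 -5.66000e-01  5.66000e-01  4.61786e+02]
 [ 4.00000e-03  7.05000e-01  7.09000e-01  7.46045e+02]
 [ 0.00000e+00  0.00000e+00  0.00000e+00  1.00000e+00]]
top 505.15401761607615 505.15401761607615 278.79164840055864 205.772746127577 ['image', 'range_z', 'fx', 'fy', 'cx', 'cy', 'cam_to_world']
[[ 2.20000e-02  9.93000e-01 -1.18000e-01  4.63241e+02]
 [-1.00000e+00  2.30000e-02  8.00000e-03 -2.65810e+01]
 [ 1.10000e-02  1.18000e-01  9.93000e-01  1.29335e+03]
 [ 0.00000e+00  0.00000e+00  0.00000e+00  1.00000e+00]]
wrist 302.82424797574254 302.82424797574254 277.369303043978 208.92302837789134 ['image', 'range_z', 'fx', 'fy', 'cx', 'cy', 'cam_to_world']
[[ 4.53000e-01  8.59000e-01  2.38000e-01  3.42669e+02]
 [-8.92000e-01  4.36000e-01  1.20000e-01 -5.29200e+02]
 [-0.00000e+00 -2.66000e-01  9.64000e-01  3.72970e+02]
 [ 0.00000e+00  0.00000e+00  0.00000e+00  1.00000e+00]]
```

View pics/scene0.png

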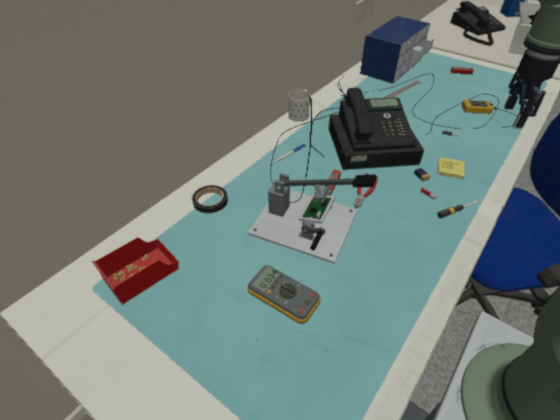

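View pics/top0.png

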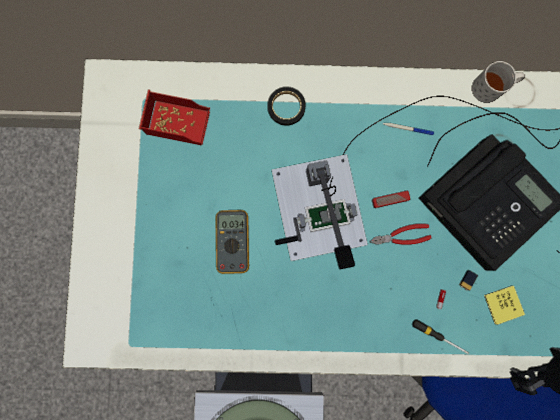

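The scene and top views show the stand with its plate around top px (320,208), the crank pin at left (288,240), the pad at (345,257), the meter at (233,240), the hex keys at (391,198) and the cutters at (405,235). Next I measure the plate.

```bash
cat > h.py <<'E'
import cv2,numpy as np
from workcell import *
def load(n): return dict(np.load(n))
def ray(c,u,v):
    T=c["cam_to_world"]; d=np.array([(u-c["cx"])/c["fx"],-(v-c["cy"])/c["fy"],-1.])
    return T[:3,3],T[:3,:3]@d
def onz(c,u,v,z):
    o,d=ray(c,u,v); return o+d*(z-o[2])/d[2]
def byrange(c,u,v):
    o,d=ray(c,u,v); return o+d*float(c["range_z"][int(round(v)),int(round(u))])
def proj(c,p):
    T=c["cam_to_world"]; q=T[:3,:3].T@(np.asarray(p,float)-T[:3,3]); return np.array([c["cx"]+c["fx"]*q[0]/-q[2],c["cy"]-c["fy"]*q[1]/-q[2]])
E
python3 - <<'E'
from h import *
c=load("top0.npz"); im=c["image"]
hsv=cv2.cvtColor(im,cv2.COLOR_BGR2HSV)
m=((hsv[...,1]<60)&(hsv[...,2]>130)).astype(np.uint8)*255
roi=np.zeros_like(m); roi[145:275,265:375]=255; m&=roi
m=cv2.morphologyEx(m,cv2.MORPH_OPEN,np.ones((3,3)))
cs,_=cv2.findContours(m,cv2.RETR_EXTERNAL,cv2.CHAIN_APPROX_NONE); k=np.vstack([x for x in cs if cv2.contourArea(x)>100])
P=np.array([onz(c,u,v,12)[:2] for u,v in k[:,0]]).astype(np.float32)
r=cv2.minAreaRect(P); print(r); print(cv2.boxPoints(r))
crop=im[140:285,260:430]; cv2.imwrite("pics/topcrop.png",cv2.resize(crop,None,fx=4.5,fy=4,interpolation=cv2.INTER_CUBIC) if 0 else cv2.resize(crop,None,fx=4,fy=4,interpolation=cv2.INTER_CUBIC))
s=load("scene0.npz")["image"][160:340,230:400]; cv2.imwrite("pics/scenecrop.png",cv2.resize(s,None,fx=3.3,fy=3.3,interpolation=cv2.INTER_CUBIC))
E
```

```text
((616.2647705078125, -139.76431274414062), (240.578125, 201.4190673828125), 13.065160751342773)
[[ 476.32327  -68.85422]
 [ 521.85583 -265.05927]
 [ 756.2063  -210.67441]
 [ 710.6737   -14.46936]]
```

View pics/topcrop.png

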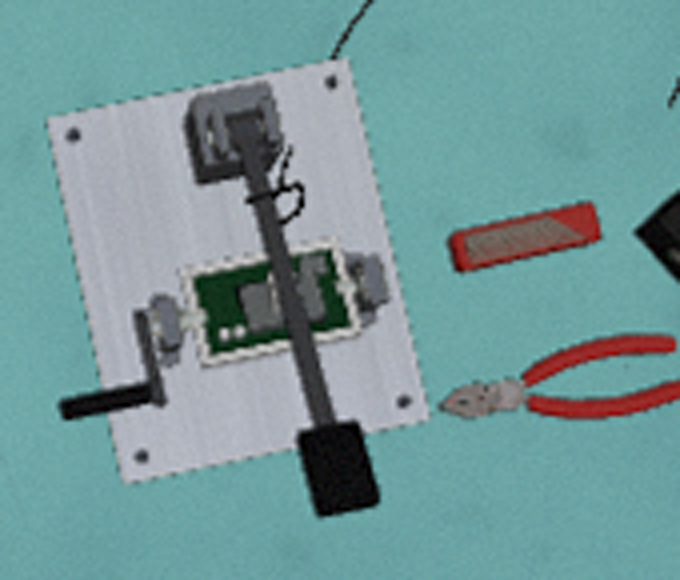

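View pics/scenecrop.png

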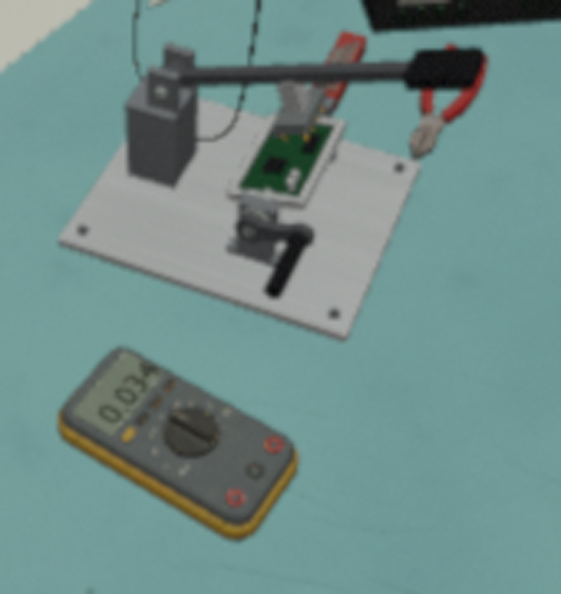

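The fitted plate measures 240.6 x 201.4 mm against a true 240 x 200, so the fit is good. From this pose I'll predict the pin and pad and compare them with the black blobs.

```bash
cat >> h.py <<'E'
A=np.deg2rad(13.065); SX=np.array([np.cos(A),np.sin(A),0]); SY=np.array([-np.sin(A),np.cos(A),0]); C0=np.array([616.265,-139.764,0]); O=C0-30*SX-10*SY
def S(x,y,z): return O+x*SX+y*SY+np.array([0,0,z])
def pin(t,y=115): return S(-40*np.cos(t),y,60+40*np.sin(t))
def pad(q):
    f=.36-q; return S(100-220*np.cos(f)+8*np.sin(f),0,110+220*np.sin(f)+8*np.cos(f))
RD=np.column_stack([SX,-SY,[0,0,-1.]])
E
python3 - <<'E'
from h import *
print("O",O)
from scipy.optimize import least_squares
obs={}
for n,roi,roi2 in [("top0.npz",(228,250,270,299),(240,272,330,362)),("scene0.npz",(228,252,305,326),(170,190,352,380))]:
    c=load(n); g=c["image"].max(2)
    for name,(a,b,d,e) in (("pin",roi),("pad",roi2)):
        m=np.zeros(g.shape,np.uint8); m[a:b,d:e]=(g[a:b,d:e]<40)*255
        k,l,st,ce=cv2.connectedComponentsWithStats(m); i=1+np.argmax(st[1:,4]); 
        obs[n,name]=ce[i]; v,u=np.nonzero(l==i)
        print(n,name,ce[i],st[i], "range med pt",np.median([byrange(c,x,y) for x,y in zip(u,v)],axis=0))
    for t in (0,.1,.2,.3): print(t,[proj(c,pin(t,y)).round(1) for y in (84,112,140)])
    print("pad pred",proj(c,pad(0)), pad(0))
E
```

```text
O [ 589.3021358 -156.2868313    0.       ]
top0.npz pin [286.32352941 239.91176471] [275 236  23   9 102] range med pt [525.8724306  -55.97242397  75.80686314]
top0.npz pad [344.08259587 256.69616519] [335 246  20  23 339] range med pt [ 485.81058227 -178.9903184   197.53909906]
0 [array([297.2, 238.3]), array([286. , 240.7]), array([274.7, 243. ])]
0.1 [array([297.3, 238.1]), array([286. , 240.5]), array([274.7, 242.8])]
0.2 [array([297.3, 237.8]), array([286. , 240.2]), array([274.7, 242.5])]
0.3 [array([297.3, 237.3]), array([285.9, 239.7]), array([274.6, 242.1])]
pad pred [344.08754629 255.51837308] [ 488.8913096  -179.58851262  194.98750591]
scene0.npz pin [316.6025641  238.87179487] [311 230  12  19  78] range med pt [523.52548568 -55.62855014  73.72492534]
scene0.npz pad [364.         180.51401869] [352 175  24  12 214] range med pt [ 482.4596378  -170.75208756  194.43766883]
0 [array([320., 234.]), array([316., 242.]), array([311.8, 250.4])]
0.1 [array([320. , 232.9]), array([316. , 240.9]), array([311.8, 249.3])]
0.2 [array([319.9, 231.7]), array([315.9, 239.7]), array([311.7, 248.1])]
0.3 [array([319.7, 230.5]), array([315.6, 238.5]), array([311.4, 246.9])]
pad pred [363.18669803 177.43645961] [ 488.8913096  -179.58851262  194.98750591]
```

Both blobs agree with the prediction to 1–3 px, and the frame stands at about 0.23 rad. Now I'll check reachability for all the waypoints, then grip the pin.

Run:
```python
from h import *
F=np.array([0,0,19.])
for nm,R in (("R",RD),("flip",RD@np.diag([-1,-1,1.]))):
    print(nm)
    for p in [S(-39,115,330),pin(.23)-F,pin(1.57)-F,pin(3.14)-F-[0,0,12],S(-103,0,330),pad(0),pad(.36)]:
        q=inverse_kinematics(p,R); print(p.round(), None if q is None else np.round(q,2))
```

```text
R
[525. -53. 330.] [ 0.44  0.31 -0.58  1.7   0.18  1.18  0.04]
[525. -53.  50.] [ 0.32  0.68 -0.46  1.97  0.5   0.61 -0.24]
[563. -44.  81.] [ 0.32  0.67 -0.49  1.86  0.46  0.72 -0.2 ]
[602. -35.  29.] [ 0.27  0.8  -0.46  1.77  0.51  0.7  -0.24]
[ 489. -180.  330.] [ 0.61  0.29 -0.47  1.72  0.14  1.17  0.33]
[ 489. -180.  195.] [ 0.59  0.43 -0.46  1.89  0.25  0.87  0.23]
[ 472. -183.  118.] [ 0.57  0.53 -0.42  1.99  0.33  0.69  0.17]
flip
[525. -53. 330.] [-0.83  0.53  1.24  1.76 -0.53  1.24 -2.37]
[525. -53.  50.] [-0.27  0.68  0.35  2.   -0.44  0.54 -2.51]
[563. -44.  81.] [-0.34  0.69  0.46  1.89 -0.47  0.67 -2.51]
[602. -35.  29.] [-0.31  0.81  0.41  1.8  -0.51  0.63 -2.51]
[ 489. -180.  330.] [-0.22  0.29  0.59  1.76 -0.18  1.14 -2.49]
[ 489. -180.  195.] [ 0.01  0.42  0.3   1.92 -0.17  0.82 -2.51]
[ 472. -183.  118.] [ 0.04  0.52  0.29  2.02 -0.24  0.63 -2.43]
```

Run:
```python
from h import *
F=np.array([0,0,19.])
movel(read_state()["eef_pos"]+[0,0,110],max_speed=200)
movep(S(-39,115,330),RD)
print(read_state()["time"],read_state()["eef_pos"])
g=movel(pin(.23)-F+[0,0,60],max_speed=200)
c=camera("wrist"); cv2.imwrite("pics/wrist1.png",c["image"])
g=movel(pin(.23)-F,max_speed=80,guard=10)
s=read_state(); print(g,s["time"],s["eef_pos"],pin(.23)-F,s["ft_force"])
c=camera("scene"); cv2.imwrite("pics/scene1.png",c["image"])
```

```text
2.8667 [525.32981876 -54.30495132 329.89103265]
False 5.0667 [525.58036187 -52.99344199  50.38432464] [525.36716966 -53.06783062  50.11910094] [-0.1647087  -0.21023596 -0.18650066]
```

View pics/wrist1.png

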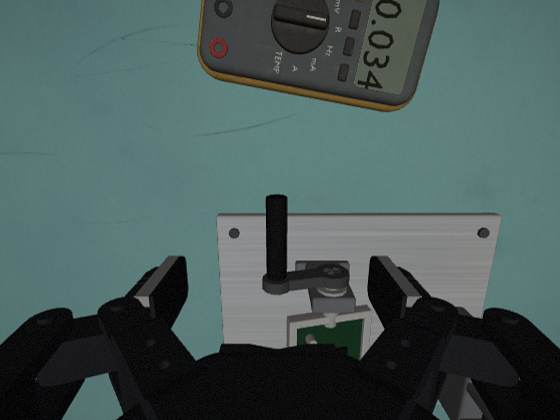

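View pics/scene1.png

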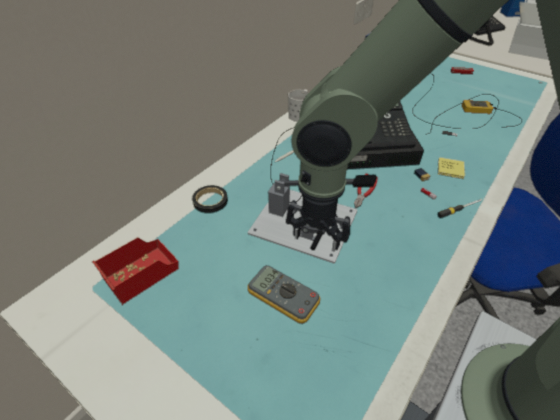

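The wrist view shows the pin at column 277, midway between the pads (186 and 370). The scene view shows the fingers straddling it. I'll clamp and start the arc.

Run:
```python
from h import *
F=np.array([0,0,19.])
clamp(); s=read_state(); print(s["time"],s["finger_gap"],s["ft_force"].round(1),s["eef_pos"])
for t in np.linspace(.23,1.7,8)[1:]:
    movel(pin(t)-F,max_speed=80,guard=40); s=read_state(); print(round(t,2),s["time"],round(s["finger_gap"],1),s["ft_force"].round(1),(s["eef_pos"]-pin(t)+F).round(1))
c=camera("wrist"); cv2.imwrite("pics/wrist2.png",c["image"])
```

```text
5.7833 12.072935996218703 [-1.7 -0.2  2.5] [525.24032404 -53.13154343  50.1406948 ]
0.44 6.0417 11.8 [-5.3 -1.  -0.3] [-0.6 -0.2  0.1]
0.65 6.3 12.1 [-12.7  -1.   11.1] [-1.5 -0.4  0.2]
0.86 6.5583 11.9 [-22.   -2.   13.5] [-3.4 -0.7 -0.3]
1.07 6.8167 12.0 [-39.4  -2.8  29.6] [-5.8 -1.3 -0.5]
1.28 7.075 11.9 [-38.2  -4.7  51.1] [-4.1 -1.2  0.9]
1.49 7.3333 12.0 [-14.9  -3.4  30.8] [-0.4 -0.6  1.4]
1.7 7.5917 11.8 [-4.9 -3.5  6.6] [-0.3 -0.6  0.4]
```

View pics/wrist2.png

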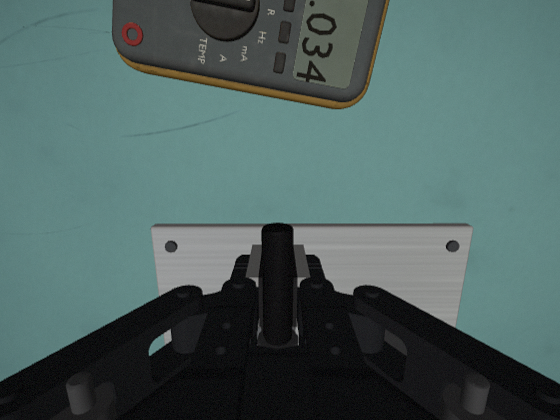

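Run:
```python
from h import *
F=np.array([0,0,19.])
for t in np.linspace(1.7,3.14,8)[1:]:
    g=movel(pin(t)-F,max_speed=60,guard=45); s=read_state(); print(g,round(t,2),s["time"],round(s["finger_gap"],1),s["ft_force"].round(1),(s["eef_pos"]-pin(t)+F).round(1))
    if g: break
c=camera("wrist"); cv2.imwrite("pics/wrist3.png",c["image"])
```

```text
False 1.91 7.925 11.7 [-5.9 -4.8  5.8] [-0.6 -0.9  0.2]
False 2.11 8.2083 11.8 [-1.1 -4.2  1.3] [ 0.1 -0.8  0.3]
False 2.32 8.4917 12.0 [-4.4 -4.   4.9] [-0.2 -0.7  0.2]
False 2.52 8.775 11.9 [-5.8 -3.8  8.6] [-0.3 -0.7  0.3]
False 2.73 9.0583 11.9 [-4.6 -3.1 -0.4] [-0.6 -0.8 -0.2]
False 2.93 9.3417 12.0 [-2.6 -6.4 -9.4] [-0.5 -0.7 -0.4]
False 3.14 9.625 12.2 [-3.8 -5.1  0.6] [-0.2 -0.6  0.2]
```

View pics/wrist3.png

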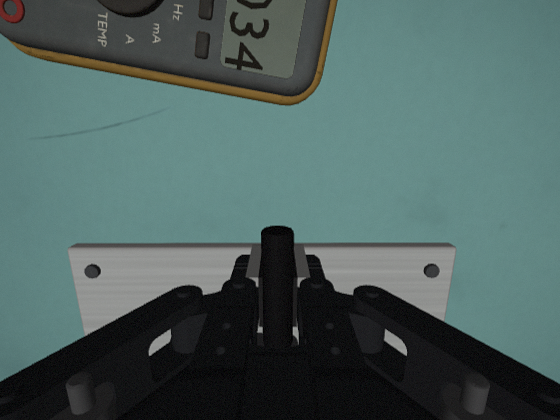

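The pin is still centred in the jaws, at (278,290). I'll push down to the stop with a guard, release, back off straight up and measure the pin.

Run:
```python
from h import *
s=read_state()
g=movel(s["eef_pos"]-[0,0,10],max_speed=30,guard=20); s=read_state(); print(g,s["time"],s["ft_force"].round(1),s["eef_pos"])
open_gripper()
movel(read_state()["eef_pos"]+[0,0,90],max_speed=150)
s=read_state(); print(s["time"],s["ft_force"].round(1))
c=camera("wrist"); cv2.imwrite("pics/wrist4.png",c["image"]); np.savez("wrist4.npz",**c)
for y in (90,115,135):
    u,v=proj(c,pin(3.14,y)+[0,0,7]); print(y,u,v,byrange(c,u,v),pin(3.14,y)+[0,0,7])
```

```text
True 9.975 [-6.4 -0.8 18.6] [602.37750707 -35.84577798  36.01952521]
11.425 [ 0.1  0.3 -0.3]
90 279.97411156722285 255.30337223695946 [607.93854558 -59.64254837  66.90748337] [607.9215892  -59.57430938  67.06370612]
115 280.06897004225954 221.81379224637007 [602.30289031 -35.34977466  66.65525353] [602.27018177 -35.22145341  67.06370612]
135 280.14935432287047 193.43429537520382 [597.78223155 -15.86423526  66.48483138] [597.74905583 -15.73916863  67.06370612]
```

View pics/wrist4.png

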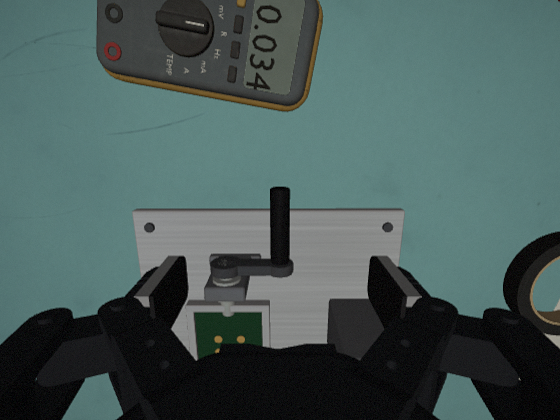

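The pin top measures z=66.7 against 67.1 expected at the stop, and the gold contact pads are visible at (230,340). The frame is fully over. Next is the lever: close the fingers, move above the palm pad and find contact gently.

Run:
```python
from h import *
movel(S(40,115,320),max_speed=200)
clamp()
movep(S(-104,0,300),RD)
movel(pad(0)+[0,0,25],max_speed=150)
wait(.3)
c=camera("top"); cv2.imwrite("pics/top5.png",c["image"]); np.savez("top5.npz",**c)
c=camera("scene"); cv2.imwrite("pics/scene5.png",c["image"][120:300,230:430].repeat(3,0).repeat(3,1))
g=movel(pad(0)-[0,0,15],max_speed=20,guard=1.8)
s=read_state(); print(g,s["time"],s["finger_gap"],s["eef_pos"],pad(0),s["ft_force"])
```

```text
True 16.3917 0.05157133068337928 [ 488.69372001 -179.62075105  196.43421599] [ 488.8913096  -179.58851262  194.98750591] [ 0.98128483 -1.04874483  2.67343533]
```

View pics/scene5.png

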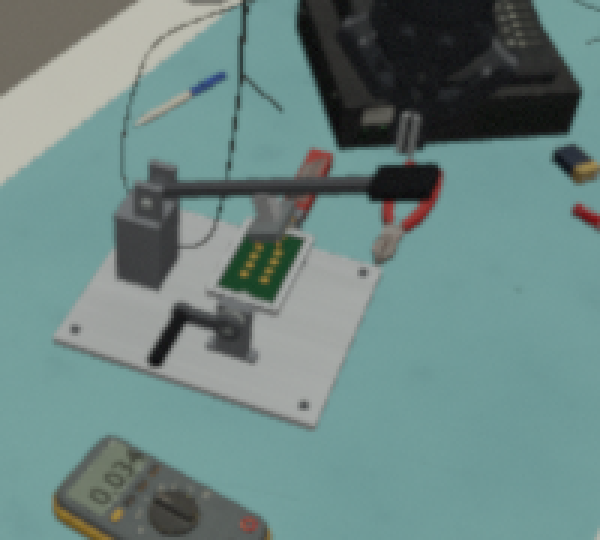

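The scene view shows the crank over, the pads up, and the closed fingers above the pad centre. Contact came at z=196.4 against 195 predicted for the tilted pad. Now I'll press along the pad's arc.

Run:
```python
from h import *
for q in np.linspace(0.06,.36,6):
    movel(pad(q),max_speed=40,guard=30); s=read_state(); print(round(q,2),s["time"],s["ft_force"].round(1),(s["eef_pos"]-pad(q)).round(1))
wait(.6)
s=read_state(); print(s["time"],s["eef_pos"],pad(.36),s["ft_force"].round(1))
for n in ("scene","wrist","top"):
    c=camera(n); np.savez(n+"6.npz",**c); im=c["image"]
    cv2.imwrite(f"pics/{n}6.png",cv2.resize(im[120:300,230:430],None,fx=3,fy=3,interpolation=cv2.INTER_CUBIC) if n=="scene" else im)
```

```text
0.06 16.9083 [-1.2 -1.2  5.6] [ 0.  -0.1  0.1]
0.12 17.3917 [1.5 0.2 4.8] [ 0.3 -0.   0.3]
0.18 17.875 [ 2.6 -0.9  5.3] [0.3 0.  0.3]
0.24 18.3583 [ 2.9 -0.6  5.5] [0.4 0.  0.4]
0.3 18.8417 [1.9 0.2 6.7] [0.4 0.  0.5]
0.36 19.325 [ 2.3 -0.7  7.2] [0.4 0.  0.5]
19.925 [ 472.81760113 -183.41102985  118.61857179] [ 472.40842713 -183.41358696  118.        ] [ 1.5 -1.3  7.8]
```

View pics/scene6.png

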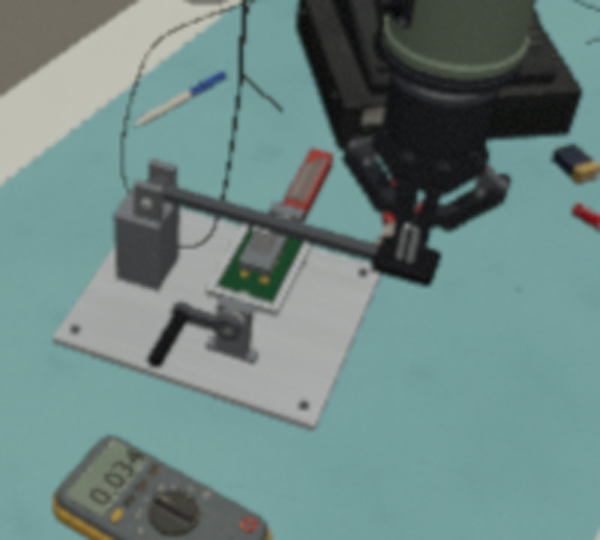

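View pics/wrist6.png

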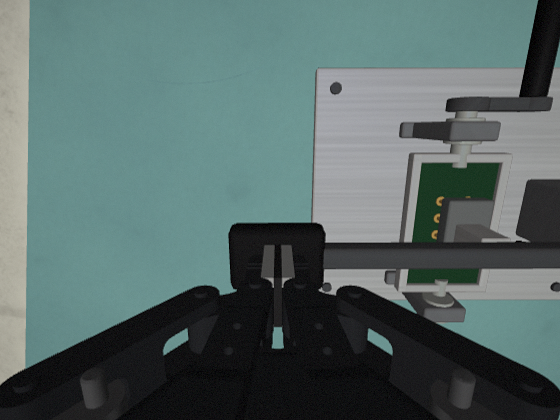

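The fingers sit on the pad (wrist px 278,265), and the force is 7.8 N against about 8 N expected at level. I'll check the arm's levelness from the range image along the arm, and the bystanders.

Run:
```python
from h import *
for n in ("wrist6.npz","scene6.npz"):
    c=load(n); P=[]
    for x in range(-85,60,4):
        u,v=proj(c,S(x,0,116))
        if 0<=u<559 and 0<=v<419:
            p=byrange(c,u,v); d=p-O; P.append((d@SX,d@SY,p[2]))
    P=np.array(P); k=(abs(P[:,2]-116)<12)&(abs(P[:,1])<8); P=P[k]; a=np.polyfit(P[:,0],P[:,2],1); print(n,len(P),"slope",a[0],"z at -85",np.polyval(a,-85),"pad arc angle from pivot", (np.polyval(a,-85)-116)/185)
c=load("wrist6.npz")
for u,v in ((240,240),(315,240),(240,270),(315,275)):
    p=byrange(c,u,v); print("pad",(p-O)@SX,(p-O)@SY,p[2])
for n in ("top",):
    a=load("top0.npz")["image"].astype(int); b=load("top6.npz")["image"].astype(int)
    for nm,(r0,r1,c0,c1) in dict(meter=(205,278,212,255),hex=(185,212,368,415),cut=(220,250,368,435)).items():
        print(nm, np.abs(a-b)[r0:r1,c0:c1].max(2).mean().round(2))
c=load("wrist6.npz")
```

```text
wrist6.npz 28 slope 0.0006452733168536548 z at -85 115.94532741092387 pad arc angle from pivot -0.00029552750851964167
scene6.npz 36 slope 0.0011328258268198314 z at -85 114.74922940232952 pad arc angle from pivot -0.006760922149570169
pad -138.49905230786442 9.457141708264146 118.59301111235644
pad -100.99640706956816 9.843759049925014 119.50008609081706
pad -139.18204687843962 -7.6540411175526435 117.47053602297566
pad -100.07448578002688 -10.443095325431377 117.5668141172761
meter 7.76
hex 8.96
cut 34.28
```

View pics/top6.png

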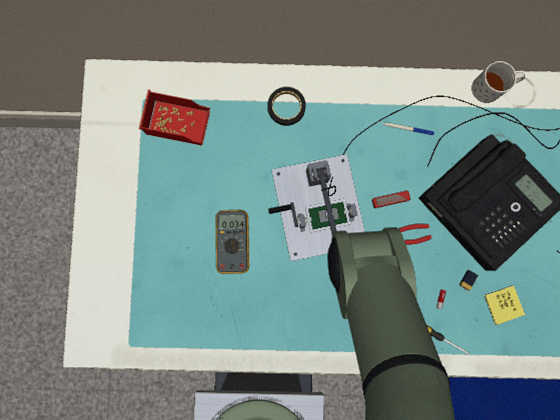

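The arm is level to within 0.01 rad in both views. The meter and hex keys are unchanged, and the cutters are partly hidden by the arm but their handles are in the same place. One last check of the frame, then I'll hand in.

Run:
```python
from h import *
for n in ("top6.npz","scene6.npz"):
    c=load(n)
    for y in (95,115,130):
        u,v=proj(c,pin(3.14,y)+[0,0,7]); p=byrange(c,u,v); print(n,y,((p-O)@SX).round(1),((p-O)@SY).round(1),p[2].round(1))
s=read_state(); print(s["time"],s["ft_force"].round(1),s["eef_pos"])
finish_job()
```

```text
top6.npz 95 39.7 95.1 69.7
top6.npz 115 39.7 115.1 70.1
top6.npz 130 39.9 130.0 68.2
scene6.npz 95 40.8 92.9 64.7
scene6.npz 115 40.9 112.8 64.5
scene6.npz 130 40.3 129.4 66.4
20.075 [ 2.  -0.4  7.8] [ 472.82050204 -183.4456539   118.627917  ]
the job is handed in; nothing more can be done
```

The turnover frame is fully over with the contact pads up, and I handed the job in at about 20 s with the gripper still holding the lever level. `finish_job` gives no verdict, so these are my own last checks.

- **Frame:** I pinched the crank pin and carried it over the top to its other stop with the lever left up. Just after release, the pin top measured 66.7 mm high, against 67 mm expected at the stop. The final top and scene views read 64–70 mm there, with the pin at x of about +40 mm. The two views differ by up to about 5 mm in height. The pads are visibly facing up.
- **Lever:** I pressed it along its arc with closed fingers. The range images show the arm level to within about 0.01 rad, with a steady push of 7.8 N (about 8 N was expected at level).
- **Bystanders:** The multimeter and hex key set look unmoved. The robot arm partly hides the side cutters in the last top view. The part I could see was in its starting place, and no contact near them was planned or felt.
- **Force on the pin:** The fingers saw up to about 64 N in total during the first half of the swing, because the pin resisted rolling between them. That is below the 120 N wrist limit.

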